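# Click out the marker's point on the setting block

### The arm

A 7-joint arm with a two-finger parallel gripper is mounted at the origin on the work surface; the furniture and walls round the work are solid. World frame = base frame: x ahead of the robot, y to its left, z up, the work surface at z = 0. Lengths are in m, angles in rad, forces in N, time in s.
With the tool pointing down it reaches from about 0.4 to 0.85 m from the base axis. Payload 10.4 kg.
Tool frame: the origin (TCP) lies midway between the tips of the shut fingers; the grasp point (between the pads) lies 19 mm behind it; z points along the fingers, y is the line along which they close (so a half turn about z gives the same grasp; the last joint's range is limited). The gripper opens to 87 mm and grips with 3 to 60 N. Pads are 19 mm wide; open, the fingers measure 117 mm over their backs; the gripper's body (75 mm by 190 mm) begins 51 mm behind the grasp point.
Start: joints at [1.251, 0.332, -0.065, 1.46, 0.022, 1.35, -0.088], TCP at [0.183, -0.598, 0.223] pointing down, gripper open.
Joint ranges: [-2.6, 2.6], [-0.5, 2.12], [-1.47, 1.34], [0.16, 2.42], [-1.27, 4.41], [0.06, 2.06], [-2.6, 2.6]. Speed limits (rad/s): [2.22, 2.22, 2.79, 2.79, 3.14, 3.14, 3.14].

### API

Orientations are given as a unit quaternion [x, y, z, w].
In Python, from bench import r gives the robot as it stands.
- The arm moves only by the tool arm_command, never from a script. Its arguments are lists of equal length, an entry for each row: "xyz": the shift along the world's x, y, z in m, a list of three; "rot": the turn, a rotation vector about the world's x, y, z in rad, a list of three. In form: {"xyz": [[tx, ty, tz], ...], "rot": [[ax, ay, az], ...]}. A call has 1 to 20 rows; each row is the pose to reach, as a shift and turn from the pose commanded when the call began; what a row does not reach only later rows make up. A row lasts 1/12 s, in which the tool goes at most 41.7 mm and 7.16 degrees, less where a joint would pass 70% of its speed; a pose out of reach is approached as far as the arm can. A call with a gripper value outside its range is refused whole. "grip" is the opening, from 0 (shut) to 1 (fully open), set as the call begins (left out, the last holds). The fingers move at their own pace and stop on an object; "squeeze" is the grip in N (left out, the last holds). Time passes only in rows, so rows that repeat a pose let the fingers close. It gives the time, the measured TCP pose, the force, the opening and the grip force at its end, in the units of the state.
- r.read_state(): the state, without advancing time (a new reading comes with each control period).
- r.camera(name): name is "side" or "top" or "wrist"; returns the picture (420x560x3 uint8, red, green, blue); there is no depth.
- r.camera_model(name): a dict with "fx", "fy", "cx", "cy" (pixels), "k1" (the pictures are not rectified: a ray, as slopes to the right and down, at radius r is drawn at 1 + k1 r^2 times it, then the intrinsics apply), "T" (4x4, takes a point from camera to world coordinates). Camera axes: x right, y up, looking along -z (the intrinsics and any distortion apply to the point x, -y, -z); pixel columns grow to the right and rows downward; lengths in m; the calibration is good to about 2 mm. A picture is of the moment at which its call begins: read the wrist's pose just before it. camera_model takes no time and is no camera call; for the wrist camera it gives the pose at the moment of the call.
- r.close_job(): hands the job in; it is judged then, once.
Trained networks look in the newest picture that a camera, given by its name, has taken for a name from the list of things; names that differ only in an ending like _2 or _b are one class to them, and where a whole thing is asked for, a point or a joint stands for the part that bears it (a point fixed in the world has none). Each returns a list of dicts, best first, with "conf" (0 to 1); they miss things now and then, are a little off and sometimes report something else, mostly with a low value. They report only what shows in the picture. A call takes as long as a camera call. They do not tell look-alikes from the thing itself.
- r.look_for(label, camera): "at" ([x, y, z] in m, in the coordinates of the camera as it stood for that picture, good to about 4 mm: the middle of the surface that is visible of it).
- r.spot_point(label, camera): "at" ([x, y, z] in m, in the coordinates of the camera as it stood for that picture, good to about 4 mm: a listed point, or the origin of a listed thing).
The state is a dict: "time": time; "joint_positions": joint angles; "joint_vel": joint speeds; "joint_torque": joint torques, N m; "ee_pos": TCP position; "eef_rot": TCP orientation; "ft_force": force on the tool from outside, world axes, zero at the start; "torque": the same for the moment, N m; "width": finger opening in m; "grip_force": force on a finger pad.
Only numpy, scipy, OpenCV 4.12 (cv2) and the standard library are available. Lean on these libraries where they do the work, as an engineer would, in place of code of your own. Each camera call takes 0.05 s, during which the arm holds its last target. There are 200 camera calls.

### The job

Take the push-button marker (the thick tool with the blunt nose, not the slim scriber) out of the wooden rack, hold it upright and push the button at its lower end down on the black steel setting block until the button has gone in and the point has come out at the top. Then put the marker back in its hole in the rack, standing upright with its collar resting on the rack. Leave the scriber in its place.

Things in the scene. Friction and masses are not known exactly. Their poses are not given: they have to be found in the camera images.
- marker: push-button marker, 120 mm long, 0.11 kg, standing button down in a rack hole. Origin on its axis under the black collar, z up to the nose. Heights from origin in mm: collar 40 wide, 0 to 6; grey ringed barrel 22 wide (grasp here), 6 to 54; cone to 8 wide nose at 66 (point rises 10 more); below, shank 18 wide to -40, then button 12 wide, its end at -54 when out, -44 when in.
- marker_button (a joint): how far the marker's button is pushed in, in m: 0 out (start), 0.010 fully in. It takes 6 N to push, has no spring and stays where it is left; the 5 mm wide point at the nose comes out by the same amount.
- block: black steel setting block, 85 (x) x 155 (y) x 34 mm high, lying flat and fixed to the bench; top flat and bare. Origin at the centre of its underside, z up; yaw varies.
- rack: light wooden rack fixed to the bench, 75 (x) x 180 (y) x 70 mm high, origin at the centre of its underside, z up. Its top board (upper face at z = 70 mm) has two upright round holes 29 mm wide at own (x, y) = (0, 40) and (0, -40) mm, free below for 62 mm. Marker and scriber stand in one each; which is which varies.
- scriber: slim scriber, 0.08 kg, in the rack's other hole: same 40 mm black collar and 18 mm shank, but above the collar only a thin 9 mm rod with a needle tip 56 mm above its origin. Origin on its axis under the collar, z up.
Mind the look-alikes: they are no part of the job. What is shaped like the marker but pink, turquoise or yellow is not meant.

How it is judged:
By the outcome, as a careful person would: the job done as asked, in the order asked, and still so for the second after the job is handed in, with the robot touching nothing.
It also fails if it takes over 51 s, if anything falls off the work surface, if the arm or the gripper's body presses on something with over 40 N, if the wrist force passes 120 N, or if a joint passes its speed limit or range.

## Working session

There is one attempt and no reset: what is moved stays moved. The work goes in short steps, Python scripts to look and compute and a tool call to move; the robot and the scene stay as the last step left them, time stands still between calls to the robot, and variables do not carry over. Pictures are saved under pics/ and viewed, at most 10 in all, crops included, and the job is handed in when it is done.

Besides the shell and the picture viewer there is one more tool, called after "Call:" by a JSON object that holds its "method" and its "body", one argument or row to a line. arm_command: Moves the arm, as the interface text tells. Its arguments: {"type":"object","properties":{"xyz":{"type":"array"},"rot":{"type":"array"},"grip":{"type":"number"},"squeeze":{"type":"number"}},"required":["xyz","rot"]}

```bash
mkdir -p pics; ls; cat > h.py <<'E'
import numpy as np,cv2
from bench import r
def w(T,p): return (np.array(T)@np.r_[p,1])[:3]
def px(m,P):
    q=np.linalg.inv(np.array(m["T"]))@np.r_[P,1]; s=np.array([q[0],-q[1]])/-q[2]
    s=s*(1+m["k1"]*(s@s)); return np.array([m["fx"]*s[0]+m["cx"],m["fy"]*s[1]+m["cy"]])
def ray(m,u,v):
    d=np.array([(u-m["cx"])/m["fx"],(v-m["cy"])/m["fy"]]); s=d.copy()
    for _ in range(20): s=d/(1+m["k1"]*(s@s))
    T=np.array(m["T"]); return T[:3,3],T[:3,:3]@np.array([s[0],-s[1],-1])
def atz(m,u,v,z):
    o,d=ray(m,u,v); return o+d*(z-o[2])/d[2]
E
python3 - <<'E'
from h import *
ims=[]
for c in ["top","side"]:
    im=r.camera(c); m=r.camera_model(c); cv2.imwrite(f"pics/{c}0.png",im[...,::-1])
    print(c,np.round(m["T"],3).tolist(),m["fx"],m["k1"])
    for l in ["marker","scriber","rack","block"]:
        for f in (r.look_for,r.spot_point):
            print(l,f.__name__,[(np.round(w(m["T"],d["at"]),3).tolist(),np.round(px(m,w(m["T"],d["at"]))).tolist(),round(d["conf"],2)) for d in f(l,c)])
s=r.read_state();print(s["time"],s["ee_pos"],s["eef_rot"],s["ft_force"])
E
```

```text
pics
top [[-0.017, 0.985, -0.169, 0.334], [-1.0, -0.016, 0.011, 0.039], [0.008, 0.17, 0.985, 0.921], [0.0, 0.0, 0.0, 1.0]] 502.1798861938404 -0.19046271338084672
marker call [([0.411, 0.025, 0.058], [283.0, 245.0], 0.93), ([0.508, 0.103, 0.078], [236.0, 188.0], 0.86), ([0.416, 0.113, 0.059], [232.0, 242.0], 0.81), ([0.507, 0.005, 0.062], [293.0, 190.0], 0.79)]
marker call [([0.514, 0.11, 0.072], [233.0, 185.0], 0.77), ([0.418, 0.115, 0.053], [231.0, 242.0], 0.7), ([0.411, 0.027, 0.056], [282.0, 245.0], 0.67), ([0.514, 0.001, 0.056], [295.0, 186.0], 0.59)]
scriber call [([0.511, 0.185, 0.079], [189.0, 187.0], 0.65)]
scriber call [([0.516, 0.184, 0.071], [190.0, 185.0], 0.84)]
rack call [([0.506, 0.146, 0.07], [212.0, 191.0], 0.86)]
rack call [([0.519, 0.151, -0.001], [214.0, 191.0], 0.63)]
block call [([0.481, -0.134, 0.039], [370.0, 205.0], 0.56)]
block call [([0.484, -0.137, 0.001], [368.0, 207.0], 0.61)]
side [[0.971, -0.211, 0.113, 0.564], [0.24, 0.862, -0.446, -0.37], [-0.003, 0.461, 0.888, 0.835], [0.0, 0.0, 0.0, 1.0]] 399.2854108147395 -0.08273248754292029
marker call [([0.425, 0.114, 0.066], [279.0, 169.0], 0.86), ([0.519, 0.102, 0.087], [319.0, 176.0], 0.82), ([0.525, -0.005, 0.066], [311.0, 224.0], 0.71)]
marker call [([0.422, 0.122, 0.055], [279.0, 168.0], 0.86), ([0.523, -0.001, 0.052], [310.0, 225.0], 0.84), ([0.412, 0.031, 0.055], [264.0, 201.0], 0.8), ([0.517, 0.112, 0.067], [318.0, 177.0], 0.71)]
scriber call [([0.516, 0.182, 0.076], [324.0, 150.0], 0.68)]
scriber call [([0.518, 0.184, 0.071], [325.0, 151.0], 0.61)]
rack call [([0.52, 0.113, 0.071], [320.0, 176.0], 0.67)]
rack call [([0.511, 0.15, 0.003], [317.0, 178.0], 0.68)]
block call [([0.491, -0.142, 0.03], [280.0, 285.0], 0.67)]
block call [([0.486, -0.137, 0.002], [278.0, 287.0], 0.85)]
0.9 [ 0.18278393 -0.59769782  0.22259627] [9.89011997e-01 1.47835267e-01 1.12655606e-05 5.00856177e-05] [-0.22148755  0.29549079  0.25366648]
```

View pics/top0.png

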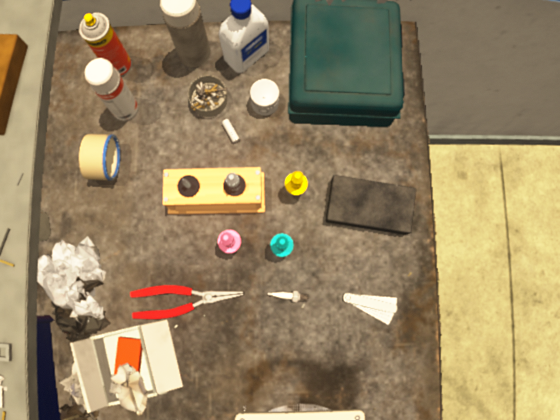

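View pics/side0.png

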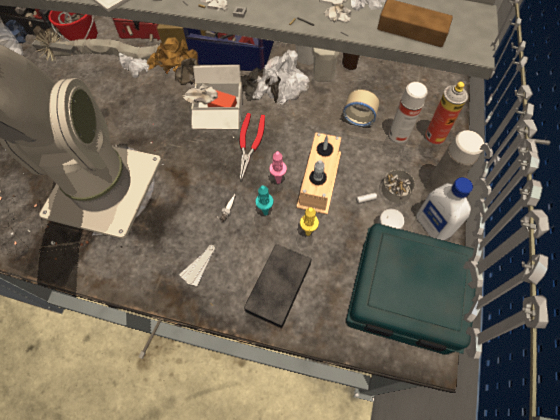

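Candidates in the top view are the grey tool in the rack (234,183), scriber (188,186), yellow (296,183), pink (229,241) and turquoise (282,245). By the description I choose the grey one at (234,183), and check it in a crop.

```bash
python3 - <<'E'
from h import *
a=cv2.imread("pics/top0.png")[155:225,155:275]; b=cv2.imread("pics/side0.png")[125:215,290:350]
a=cv2.resize(a,None,fx=4,fy=4,interpolation=3); b=cv2.resize(b,None,fx=5,fy=5,interpolation=3)
o=np.zeros((450,800,3),np.uint8);o[:280,:480]=a;o[:450,490:790]=b
cv2.imwrite("pics/crop1.png",o)
E
```

```text
(no output)
```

View pics/crop1.png

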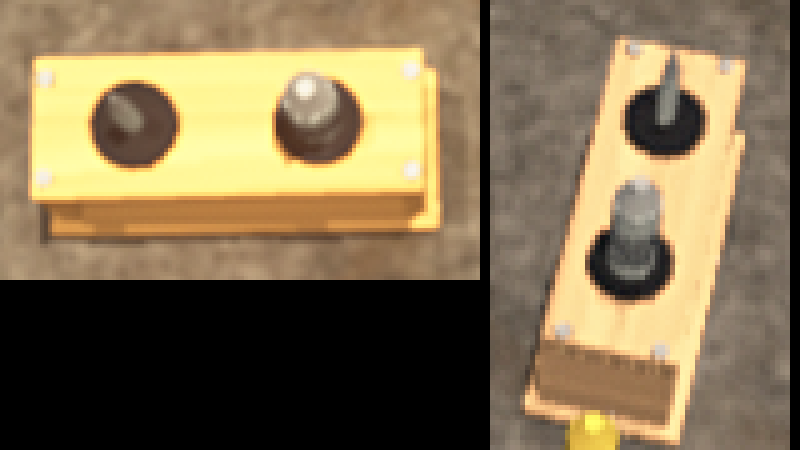

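The crop confirms it: the thick grey ringed barrel with the blunt nose (crop 310,100, i.e. top px 234,183) is the marker. The thin needle at crop (125,115) is the scriber.

```bash
python3 - <<'E'
from h import *
t=r.camera_model("top"); s=r.camera_model("side")
f=lambda m,l,z:[np.round(atz(m,u,v,z)[:2],4).tolist() for u,v in l]
c=[(155+x/4,155+y/4) for x,y in [(33,60),(423,50),(423,195),(33,202)]]
q=f(t,c,.07);print("rack",q,np.mean(q,0))
q=f(t,[(333,177),(414,187),(410,233),(327,222)],.034);print("block",q,np.mean(q,0))
print("collars top",f(t,[(235,185),(189,186)],.075),"side",f(s,[(317,177),(290+175/5,125+120/5)],.075))
p=r.read_state()["ee_pos"];m=r.camera_model("wrist");print(p,np.round(m["T"],3).tolist(),m["fx"],m["cx"],m["cy"])
E
```

```text
rack [[0.5442, 0.2327], [0.5454, 0.061], [0.4813, 0.0617], [0.4809, 0.2311]] [0.51295  0.146625]
block [[0.5347, -0.0689], [0.5142, -0.2181], [0.4297, -0.2054], [0.4525, -0.0552]] [ 0.482775 -0.1369  ]
collars top [[0.5139, 0.1056], [0.5135, 0.1855]] side [[0.5144, 0.1069], [0.5168, 0.1866]]
[ 0.18278393 -0.59769782  0.22259627] [[0.293, 0.921, 0.256, 0.253], [-0.956, 0.282, 0.078, -0.576], [0.0, -0.268, 0.964, 0.386], [0.0, 0.0, 0.0, 1.0]] 371.062864577861 285.05943454029966 203.148996787539
```

Call:
{"method": "arm_command", "body": {
  "xyz": [
    [0.01,0.03,0.02],
    [0.025,0.06,0.04],
    [0.04,0.09,0.06],
    [0.06,0.13,0.08],
    [0.075,0.165,0.08],
    [0.09,0.2,0.08],
    [0.11,0.235,0.08],
    [0.13,0.27,0.08],
    [0.145,0.305,0.08],
    [0.16,0.34,0.08],
    [0.18,0.375,0.08],
    [0.195,0.41,0.08],
    [0.21,0.445,0.08],
    [0.225,0.48,0.08],
    [0.245,0.515,0.08],
    [0.26,0.55,0.08],
    [0.275,0.585,0.08],
    [0.29,0.62,0.08],
    [0.31,0.66,0.08],
    [0.331,0.704,0.08]
  ],
  "rot": [
    [0,0,0.06],
    [0,0,0.13],
    [0,0,0.2],
    [0,0,0.27],
    [0,0,0.34],
    [0,0,0.41],
    [0,0,0.48],
    [0,0,0.55],
    [0,0,0.62],
    [0,0,0.69],
    [0,0,0.76],
    [0,0,0.83],
    [0,0,0.9],
    [0,0,0.97],
    [0,0,1.04],
    [0,0,1.11],
    [0,0,1.17],
    [0,0,1.22],
    [0,0,1.25],
    [0,0,1.274]
  ],
  "grip": 1.0,
  "squeeze": 30
}}

```text
time: 2.57
ee_pos: [0.5101, 0.0987, 0.3031]
eef_rot: [0.707, 0.707, 0.0, 0.001]
ft_force: [0.8, -0.1, 0.1]
width: 0.0872
grip_force: 0.0
```

Call:
{"method": "arm_command", "body": {
  "xyz": [
    [0,0,0],
    [0,0,0]
  ],
  "rot": [
    [0,0,0],
    [0,0,0]
  ]
}}

```text
time: 2.73
ee_pos: [0.5094, 0.0998, 0.3021]
eef_rot: [0.705, 0.709, 0.0, -0.001]
ft_force: [0.3, -0.2, -0.6]
width: 0.0873
grip_force: 0.0
```

```bash
cat > wl.py <<'E'
from h import *
import sys
s=r.read_state();print(s["time"],np.round(s["ee_pos"],4),np.round(s["eef_rot"],4),np.round(s["ft_force"],1),np.round(s["joint_positions"],2))
m=r.camera_model("wrist");im=r.camera("wrist");cv2.imwrite(f"pics/{sys.argv[1]}.png",im[...,::-1])
for l in sys.argv[2:]:
    print(l,[(np.round(w(m["T"],d["at"]),4).tolist(),np.round(px(m,w(m["T"],d["at"]))).tolist(),round(d["conf"],2)) for d in r.spot_point(l,"wrist")])
np.save(f"pics/{sys.argv[1]}.npy",m)
E
python3 wl.py w1 marker scriber rack
```

```text
2.7333 [0.5094 0.0998 0.3021] [ 7.054e-01  7.088e-01  3.000e-04 -1.100e-03] [ 0.3 -0.2 -0.6] [ 0.51  0.14 -0.87  1.57  0.11  1.48 -0.35]
marker [([0.41, 0.0274, 0.0586], [199.0, 230.0], 0.85), ([0.417, 0.12, 0.0552], [201.0, 150.0], 0.83), ([0.5149, 0.1017, 0.0706], [290.0, 169.0], 0.6)]
scriber [([0.5185, 0.1847, 0.0733], [294.0, 89.0], 0.6)]
rack [([0.519, 0.143, 0.0048], [293.0, 126.0], 0.97)]
```

View pics/w1.png

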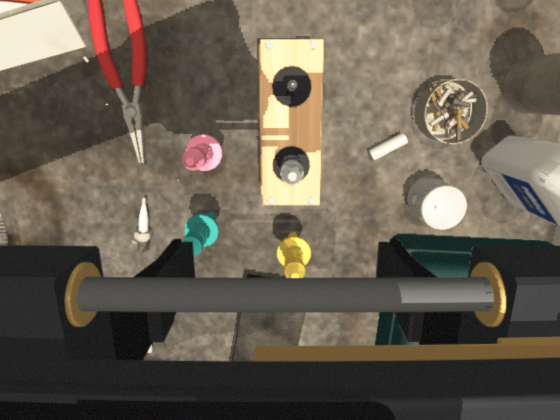

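The wrist view shows the marker's collar at (291,164), nose at (292,175), the scriber's collar at (292,86), and the yellow one at (294,255), out of the finger path.

```bash
python3 - <<'E'
from h import *
m=np.load("pics/w1.npy",allow_pickle=True).item()
im=cv2.imread("pics/w1.png")
for x0,y0,x1,y1 in [(265,140,318,195),(265,60,318,110)]:
    g=cv2.cvtColor(im,6)[y0:y1,x0:x1]; mk=(g<45).astype(np.uint8)
    c=max(cv2.findContours(mk,0,1)[0],key=cv2.contourArea); c=cv2.convexHull(c); e=cv2.fitEllipse(c)
    u,v=e[0][0]+x0,e[0][1]+y0; print((u,v),e[1],atz(m,u,v,.075))
for z,u,v in [(.136,292,175),(.126,292,86)]: print(atz(m,u,v,z))
c=[(260,39),(323,39),(322,205),(261,205)];q=[atz(m,u,v,.07)[:2] for u,v in c];print(np.round(q,4),np.mean(q,0))
E
```

```text
(289.4845905303955, 157.77546310424805) (21.116363525390625, 28.724130630493164) [0.51427716 0.1144984  0.075     ]
(292.0108451843262, 89.13916015625) (30.679393768310547, 37.143184661865234) [0.51627627 0.18423594 0.075     ]
[0.51595025 0.10794761 0.136     ]
[0.51537613 0.18535087 0.126     ]
[[0.4841 0.2323]
 [0.5467 0.2326]
 [0.5508 0.0614]
 [0.4832 0.0611]] [0.51620168 0.1468678 ]
```

Call:
{"method": "arm_command", "body": {
  "xyz": [
    [0.001,0.001,-0.03],
    [0.001,0.001,-0.06],
    [0.001,0.001,-0.09],
    [0.001,0.001,-0.11],
    [0.001,0.001,-0.12],
    [0.001,0.001,-0.12],
    [0.001,0.001,-0.12]
  ],
  "rot": [
    [0,0,0],
    [0,0,0],
    [0,0,0],
    [0,0,0],
    [0,0,0],
    [0,0,0],
    [0,0,0]
  ]
}}

```text
time: 3.52
ee_pos: [0.5108, 0.0976, 0.1835]
eef_rot: [0.707, 0.707, 0.0, 0.0]
ft_force: [-0.1, -0.8, 0.4]
width: 0.0872
grip_force: 0.0
```

```bash
python3 wl.py w2 marker; python3 - <<'E'
from h import *
a=r.read_state();print(a["time"],a["ee_pos"])
E
```

```text
3.5167 [0.5108 0.0976 0.1835] [7.075e-01 7.067e-01 2.000e-04 4.000e-04] [-0.1 -0.8  0.4] [ 0.49  0.22 -0.86  1.75  0.18  1.24 -0.41]
marker [([0.5143, 0.1069, 0.0705], [289.0, 187.0], 0.71), ([0.4182, 0.1172, 0.0527], [169.0, 169.0], 0.65), ([0.5159, -0.0014, 0.0581], [290.0, 304.0], 0.61)]
3.6167 [0.51132478 0.09811029 0.18424468]
```

View pics/w2.png

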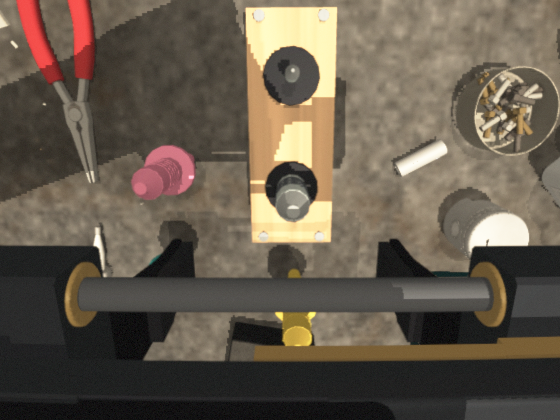

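Marker's collar is at (292,187), nose at (292,205); the scriber is at (291,74). I check tool/camera consistency.

```bash
python3 - <<'E'
from h import *
from scipy.spatial.transform import Rotation as R
def rel(T,p,q): 
    B=np.eye(4);B[:3,:3]=R.from_quat(q).as_matrix();B[:3,3]=p;return np.linalg.inv(B)@np.array(T)
s=r.read_state();m=r.camera_model("wrist");X=rel(m["T"],s["ee_pos"],s["eef_rot"]);print(np.round(X,3).tolist())
for n,p,q in [("w1",[.5094,.0998,.3021],[.7054,.7088,.0003,-.0011]),("w2",[.5108,.0976,.1835],[.7075,.7067,.0002,.0004])]:
    print(n,np.round(rel(np.load(f"pics/{n}.npy",allow_pickle=True).item()["T"],p,q)[:3,3],4))
T0=[[0.293,0.921,0.256,0.253],[-0.956,0.282,0.078,-0.576],[0,-0.268,0.964,0.386],[0,0,0,1]]
print(np.round(rel(T0,[0.18278,-0.5977,0.2226],[.989,.1478,0,0])[:3,3],4))
m=np.load("pics/w2.npy",allow_pickle=True).item()
for z,u,v in [(.136,292,205),(.075,291,186),(.075,291.5,75)]: print(atz(m,u,v,z))
q=[atz(m,u,v,.07)[:2] for u,v in [(246,9),(337,8),(331,242),(252,242)]];print(np.round(q,4),np.mean(q,0))
E
```

```text
[[0.0, 0.963, 0.268, 0.073], [1.0, -0.0, -0.0, 0.0], [-0.0, 0.268, -0.963, -0.163], [0.0, 0.0, 0.0, 1.0]]
w1 [ 0.073   0.0004 -0.1633]
w2 [ 0.073   0.0003 -0.1633]
[ 0.0735 -0.0002 -0.1634]
[0.51533525 0.11087077 0.136     ]
[0.51575721 0.10839846 0.075     ]
[0.51586372 0.18770682 0.075     ]
[[0.4848 0.2313]
 [0.5469 0.2319]
 [0.5479 0.0614]
 [0.4849 0.0615]] [0.51611456 0.14653257]
```

Call:
{"method": "arm_command", "body": {
  "xyz": [
    [0.0045,0.0095,-0.0],
    [0.0045,0.0095,-0.02],
    [0.0045,0.0095,-0.045],
    [0.0045,0.0095,-0.07],
    [0.0045,0.0095,-0.085],
    [0.0045,0.0095,-0.094],
    [0.0045,0.0095,-0.094],
    [0.0045,0.0095,-0.094]
  ],
  "rot": [
    [0,0,0],
    [0,0,0],
    [0,0,0],
    [0,0,0],
    [0,0,0],
    [0,0,0],
    [0,0,0],
    [0,0,0]
  ]
}}

```text
time: 4.28
ee_pos: [0.5156, 0.1079, 0.0897]
eef_rot: [0.707, 0.707, 0.001, 0.0]
ft_force: [0.3, 0.6, 0.2]
width: 0.0867
grip_force: 0.0
```

Call:
{"method": "arm_command", "body": {
  "xyz": [
    [0,0,0],
    [0,0,0],
    [0,0,0],
    [0,0,0],
    [0,0,0],
    [0,0,0],
    [0,0,0],
    [0,0,0],
    [0,0,0],
    [0,0,0]
  ],
  "rot": [
    [0,0,0],
    [0,0,0],
    [0,0,0],
    [0,0,0],
    [0,0,0],
    [0,0,0],
    [0,0,0],
    [0,0,0],
    [0,0,0],
    [0,0,0]
  ],
  "grip": 0.0,
  "squeeze": 35
}}

```text
time: 5.12
ee_pos: [0.5149, 0.1077, 0.0886]
eef_rot: [0.707, 0.707, 0.0, -0.0]
ft_force: [-0.2, 0.4, 0.2]
width: 0.0285
grip_force: 0.0
```

Call:
{"method": "arm_command", "body": {
  "xyz": [
    [0,0,0],
    [0,0,0],
    [0,0,0],
    [0,0,0]
  ],
  "rot": [
    [0,0,0],
    [0,0,0],
    [0,0,0],
    [0,0,0]
  ]
}}

```text
time: 5.45
ee_pos: [0.5149, 0.1077, 0.0885]
eef_rot: [0.707, 0.707, 0.0, 0.0]
ft_force: [0.3, -0.2, -0.8]
width: 0.0208
grip_force: 35.0
```

Call:
{"method": "arm_command", "body": {
  "xyz": [
    [0,0,0.01],
    [0,0,0.03],
    [0,0,0.055],
    [0,0,0.08],
    [0,0,0.11],
    [0,0,0.14],
    [0,0,0.155],
    [0,0,0.16],
    [0,0,0.16],
    [0,0,0.16]
  ],
  "rot": [
    [0,0,0],
    [0,0,0],
    [0,0,0],
    [0,0,0],
    [0,0,0],
    [0,0,0],
    [0,0,0],
    [0,0,0],
    [0,0,0],
    [0,0,0]
  ]
}}

```text
time: 6.28
ee_pos: [0.5145, 0.1075, 0.2478]
eef_rot: [0.707, 0.707, -0.0, -0.0]
ft_force: [-0.6, 0.4, -2.0]
width: 0.021
grip_force: 35.0
```

```bash
python3 wl.py w3; python3 - <<'E'
from h import *
im=r.camera("side")[...,::-1][60:240,230:400]
cv2.imwrite("pics/s3.png",cv2.resize(im,None,fx=3,fy=3,interpolation=3))
E
```

```text
6.2833 [0.5145 0.1075 0.2478] [ 7.071e-01  7.071e-01 -4.000e-04 -2.000e-04] [-0.6  0.4 -2. ] [ 0.49  0.19 -0.87  1.65  0.15  1.37 -0.4 ]
```

View pics/s3.png

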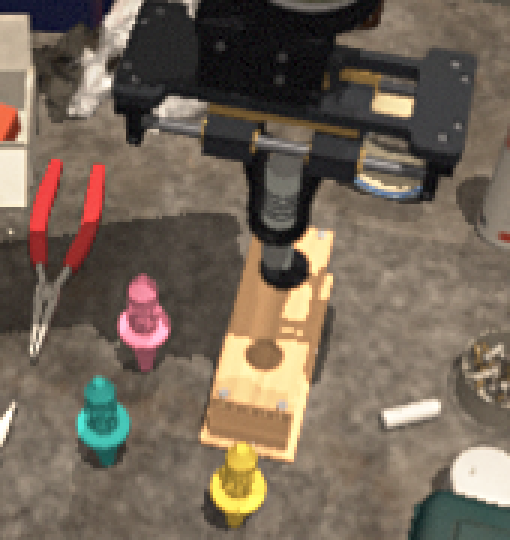

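The marker is held upright (crop 280,200), its hole empty (265,355), the scriber still in place.

Call:
{"method": "arm_command", "body": {
  "xyz": [
    [-0.002,-0.015,0],
    [-0.006,-0.045,0],
    [-0.01,-0.08,0],
    [-0.015,-0.115,0],
    [-0.02,-0.15,0],
    [-0.025,-0.185,0],
    [-0.028,-0.215,0],
    [-0.03,-0.235,0],
    [-0.032,-0.245,0],
    [-0.032,-0.245,-0.02],
    [-0.032,-0.245,-0.05],
    [-0.032,-0.245,-0.08],
    [-0.032,-0.245,-0.105],
    [-0.032,-0.245,-0.12],
    [-0.032,-0.245,-0.125],
    [-0.032,-0.245,-0.125],
    [-0.032,-0.245,-0.125]
  ],
  "rot": [
    [0,0,0],
    [0,0,0],
    [0,0,0],
    [0,0,0],
    [0,0,0],
    [0,0,0],
    [0,0,0],
    [0,0,0],
    [0,0,0],
    [0,0,0],
    [0,0,0],
    [0,0,0],
    [0,0,0],
    [0,0,0],
    [0,0,0],
    [0,0,0],
    [0,0,0]
  ]
}}

```text
time: 7.8
ee_pos: [0.4833, -0.1368, 0.1241]
eef_rot: [0.707, 0.707, 0.0, 0.0]
ft_force: [0.1, -0.6, 0.0]
width: 0.021
grip_force: 35.0
```

Call:
{"method": "arm_command", "body": {
  "xyz": [
    [0,0,-0.004],
    [0,0,-0.008],
    [0,0,-0.012],
    [0,0,-0.015],
    [0,0,-0.018],
    [0,0,-0.02],
    [0,0,-0.022],
    [0,0,-0.022],
    [0,0,-0.022]
  ],
  "rot": [
    [0,0,0],
    [0,0,0],
    [0,0,0],
    [0,0,0],
    [0,0,0],
    [0,0,0],
    [0,0,0],
    [0,0,0],
    [0,0,0]
  ]
}}

```text
time: 8.55
ee_pos: [0.483, -0.1374, 0.1016]
eef_rot: [0.707, 0.707, 0.0, 0.0]
ft_force: [0.0, -0.3, -0.6]
width: 0.0209
grip_force: 35.0
```

Call:
{"method": "arm_command", "body": {
  "xyz": [
    [0,0,-0.001],
    [0,0,-0.002]
  ],
  "rot": [
    [0,0,0],
    [0,0,0]
  ]
}}

```text
time: 8.72
ee_pos: [0.4831, -0.1375, 0.0999]
eef_rot: [0.707, 0.707, 0.0, 0.0]
ft_force: [-1.8, -0.2, 4.6]
width: 0.0205
grip_force: 35.0
```

Call:
{"method": "arm_command", "body": {
  "xyz": [
    [0,0,-0.001],
    [0,0,-0.002]
  ],
  "rot": [
    [0,0,0],
    [0,0,0]
  ]
}}

```text
time: 8.88
ee_pos: [0.4831, -0.1374, 0.0978]
eef_rot: [0.707, 0.707, 0.0, 0.0]
ft_force: [-1.9, -0.6, 5.2]
width: 0.0213
grip_force: 35.0
```

Call:
{"method": "arm_command", "body": {
  "xyz": [
    [0,0,-0.0005],
    [0,0,-0.001]
  ],
  "rot": [
    [0,0,0],
    [0,0,0]
  ]
}}

```text
time: 9.05
ee_pos: [0.4831, -0.1374, 0.0968]
eef_rot: [0.707, 0.707, 0.0, 0.0]
ft_force: [-0.7, 0.5, 5.4]
width: 0.0212
grip_force: 35.0
```

Call:
{"method": "arm_command", "body": {
  "xyz": [
    [0,0,-0.001],
    [0,0,-0.002],
    [0,0,-0.002]
  ],
  "rot": [
    [0,0,0],
    [0,0,0],
    [0,0,0]
  ]
}}

```text
time: 9.3
ee_pos: [0.4837, -0.1376, 0.0962]
eef_rot: [0.707, 0.707, 0.0, 0.001]
ft_force: [-5.5, 0.7, 19.0]
width: 0.0212
grip_force: 35.1
```

Call:
{"method": "arm_command", "body": {
  "xyz": [
    [0,0,-0.0005],
    [0,0,-0.001],
    [0,0,-0.001]
  ],
  "rot": [
    [0,0,0],
    [0,0,0],
    [0,0,0]
  ]
}}

```text
time: 9.55
ee_pos: [0.4843, -0.1377, 0.0959]
eef_rot: [0.707, 0.707, 0.0, 0.002]
ft_force: [-5.8, 0.3, 25.3]
width: 0.0208
grip_force: 35.2
```

Call:
{"method": "arm_command", "body": {
  "xyz": [
    [0,0,0.01],
    [0,0,0.03],
    [0,0,0.06],
    [0,0,0.09],
    [0,0,0.12],
    [0,0,0.145],
    [0,0,0.155],
    [0,0,0.155],
    [0,0,0.155]
  ],
  "rot": [
    [0,0,0],
    [0,0,0],
    [0,0,0],
    [0,0,0],
    [0,0,0],
    [0,0,0],
    [0,0,0],
    [0,0,0],
    [0,0,0]
  ]
}}

```text
time: 10.3
ee_pos: [0.4826, -0.1374, 0.2475]
eef_rot: [0.707, 0.707, -0.0, -0.0]
ft_force: [-0.4, -0.2, -1.9]
width: 0.0209
grip_force: 35.0
```

```bash
python3 - <<'E'
from h import *
s=r.read_state();print(s["ee_pos"],s["eef_rot"]); p=s["ee_pos"]
c=px(r.camera_model("side"),p).round().astype(int);t=px(r.camera_model("top"),p).round().astype(int);print(c,t)
im=r.camera("side")[...,::-1]
a=im[c[1]-65:c[1]+45,c[0]-65:c[0]+65]
cv2.imwrite("pics/s4.png",cv2.resize(a,None,fx=5,fy=5,interpolation=3))
E
```

```text
[ 0.48263688 -0.1373974   0.24753946] [ 7.07179441e-01  7.07034042e-01 -1.45665161e-04 -2.83424692e-04]
[273 242] [400 179]
```

View pics/s4.png

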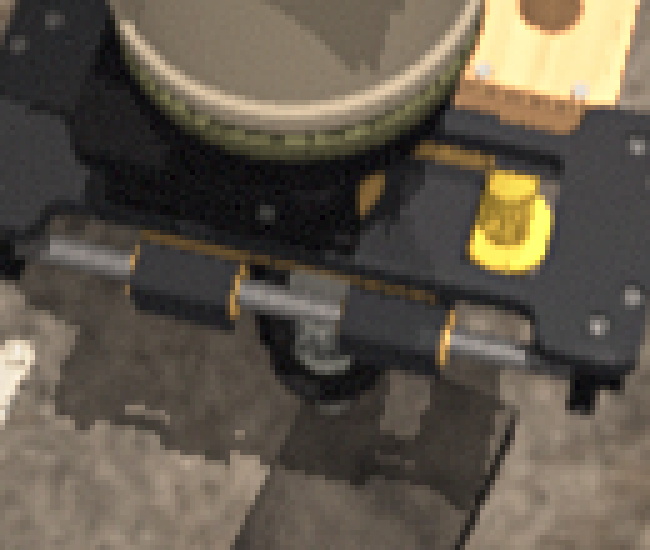

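The nose is hidden behind the gripper here, but the force showed about 5 N of travel and then a hard stop at the height expected for a fully pushed button. Next I go back over the hole and verify there.

Call:
{"method": "arm_command", "body": {
  "xyz": [
    [0.002,0.015,0],
    [0.006,0.045,0],
    [0.01,0.08,0],
    [0.015,0.115,0],
    [0.02,0.15,0],
    [0.025,0.185,0],
    [0.028,0.215,0],
    [0.03,0.235,0],
    [0.032,0.245,0],
    [0.032,0.245,0],
    [0.032,0.245,-0.02],
    [0.032,0.245,-0.05],
    [0.032,0.245,-0.08],
    [0.032,0.245,-0.09],
    [0.032,0.245,-0.09],
    [0.032,0.245,-0.09]
  ],
  "rot": [
    [0,0,0],
    [0,0,0],
    [0,0,0],
    [0,0,0],
    [0,0,0],
    [0,0,0],
    [0,0,0],
    [0,0,0],
    [0,0,0],
    [0,0,0],
    [0,0,0],
    [0,0,0],
    [0,0,0],
    [0,0,0],
    [0,0,0],
    [0,0,0]
  ]
}}

```text
time: 11.68
ee_pos: [0.5148, 0.1072, 0.1587]
eef_rot: [0.707, 0.707, -0.0, -0.0]
ft_force: [0.0, -0.4, -1.0]
width: 0.0215
grip_force: 35.0
```

```bash
python3 wl.py w5; python3 - <<'E'
from h import *
im=r.camera("side")[...,::-1][100:220,260:380]; im2=cv2.imread("pics/w5.png")
o=np.zeros((480,800,3),np.uint8);o[:480,:480]=cv2.resize(im,(480,480),interpolation=3)
o[:360,485:800]=cv2.resize(im2[80:320,180:390],(315,360));cv2.imwrite("pics/s5.png",o)
E
```

```text
11.6833 [0.5148 0.1072 0.1587] [ 7.073e-01  7.069e-01 -3.000e-04 -4.000e-04] [ 0.  -0.4 -1. ] [ 0.47  0.27 -0.87  1.77  0.22  1.21 -0.46]
```

View pics/s5.png

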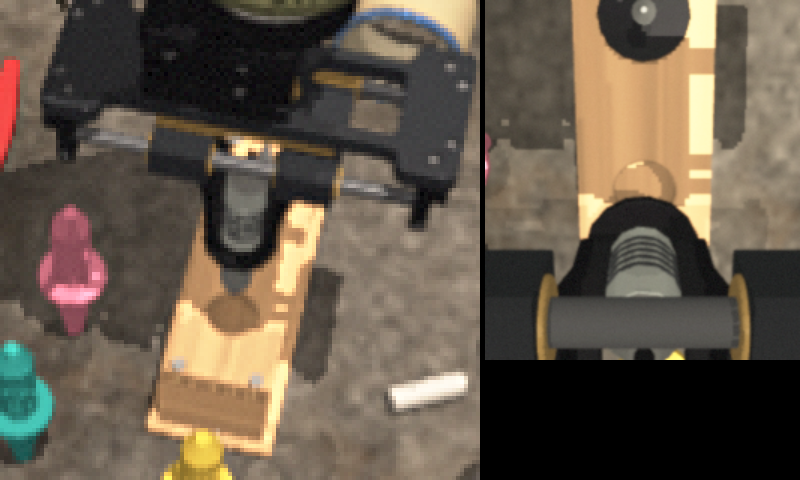

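The marker hangs upright over the hole (crop 235,310), and only a short stub shows below the shank. Now I lower it.

Call:
{"method": "arm_command", "body": {
  "xyz": [
    [0,0,-0.01],
    [0,0,-0.02],
    [0,0,-0.03],
    [0,0,-0.04],
    [0,0,-0.05],
    [0,0,-0.058],
    [0,0,-0.064],
    [0,0,-0.067],
    [0,0,-0.067],
    [0,0,-0.067]
  ],
  "rot": [
    [0,0,0],
    [0,0,0],
    [0,0,0],
    [0,0,0],
    [0,0,0],
    [0,0,0],
    [0,0,0],
    [0,0,0],
    [0,0,0],
    [0,0,0]
  ]
}}

```text
time: 12.62
ee_pos: [0.515, 0.1078, 0.0917]
eef_rot: [0.707, 0.707, 0.0, 0.0]
ft_force: [-0.1, -0.6, -1.3]
width: 0.0211
grip_force: 35.0
```

Call:
{"method": "arm_command", "body": {
  "xyz": [
    [0,0,-0.001],
    [0,0,-0.002],
    [0,0,-0.002]
  ],
  "rot": [
    [0,0,0],
    [0,0,0],
    [0,0,0]
  ]
}}

```text
time: 12.87
ee_pos: [0.515, 0.1076, 0.0897]
eef_rot: [0.707, 0.707, 0.0, 0.0]
ft_force: [0.6, 0.1, -0.7]
width: 0.021
grip_force: 35.0
```

Within about 1 mm of seating. One more millimetre, then release.

Call:
{"method": "arm_command", "body": {
  "xyz": [
    [0,0,-0.0005],
    [0,0,-0.001],
    [0,0,-0.001]
  ],
  "rot": [
    [0,0,0],
    [0,0,0],
    [0,0,0]
  ]
}}

```text
time: 13.12
ee_pos: [0.515, 0.1076, 0.0886]
eef_rot: [0.707, 0.707, 0.0, 0.0]
ft_force: [0.5, 0.2, -1.7]
width: 0.021
grip_force: 35.0
```

Call:
{"method": "arm_command", "body": {
  "xyz": [
    [0,0,0],
    [0,0,0],
    [0,0,0],
    [0,0,0],
    [0,0,0],
    [0,0,0],
    [0,0,0],
    [0,0,0],
    [0,0,0],
    [0,0,0]
  ],
  "rot": [
    [0,0,0],
    [0,0,0],
    [0,0,0],
    [0,0,0],
    [0,0,0],
    [0,0,0],
    [0,0,0],
    [0,0,0],
    [0,0,0],
    [0,0,0]
  ],
  "grip": 0.9
}}

```text
time: 13.95
ee_pos: [0.5149, 0.1077, 0.0886]
eef_rot: [0.707, 0.707, 0.0, 0.0]
ft_force: [-0.3, 0.4, -0.1]
width: 0.0758
grip_force: 0.0
```

Call:
{"method": "arm_command", "body": {
  "xyz": [
    [0,0,0.01],
    [0,0,0.03],
    [0,0,0.06],
    [0,0,0.09],
    [0,0,0.12],
    [0,-0.03,0.14],
    [0,-0.06,0.15],
    [0,-0.09,0.15],
    [0,-0.11,0.15],
    [0,-0.11,0.15],
    [0,-0.11,0.15]
  ],
  "rot": [
    [0,0,0],
    [0,0,0],
    [0,0,0],
    [0,0,0],
    [0,0,0],
    [0,0,0],
    [0,0,0],
    [0,0,0],
    [0,0,0],
    [0,0,0],
    [0,0,0]
  ]
}}

```text
time: 14.87
ee_pos: [0.5149, -0.0033, 0.2392]
eef_rot: [0.708, 0.706, 0.0, 0.0]
ft_force: [0.1, 0.8, -0.5]
width: 0.0787
grip_force: 0.0
```

```bash
python3 wl.py w6 marker; python3 - <<'E'
from h import *
t=r.camera("side")[...,::-1][120:220,270:370]; im2=cv2.imread("pics/w6.png")
o=np.zeros((560,800,3),np.uint8);o[:400,:400]=cv2.resize(t,(400,400),interpolation=3)
o[:400,400:]=cv2.resize(im2[0:210,190:400],(400,400),interpolation=3);cv2.imwrite("pics/s6.png",o)
E
```

```text
14.8667 [ 0.5149 -0.0033  0.2392] [7.079e-01 7.063e-01 2.000e-04 2.000e-04] [ 0.1  0.8 -0.5] [ 0.67  0.15 -0.82  1.69  0.11  1.35 -0.17]
marker [([0.4165, 0.12, 0.0556], [172.0, 42.0], 0.91), ([0.4123, 0.0306, 0.0598], [173.0, 145.0], 0.83), ([0.5138, 0.1049, 0.0712], [283.0, 57.0], 0.76), ([0.5199, -0.0019, 0.054], [290.0, 178.0], 0.75)]
```

View pics/s6.png

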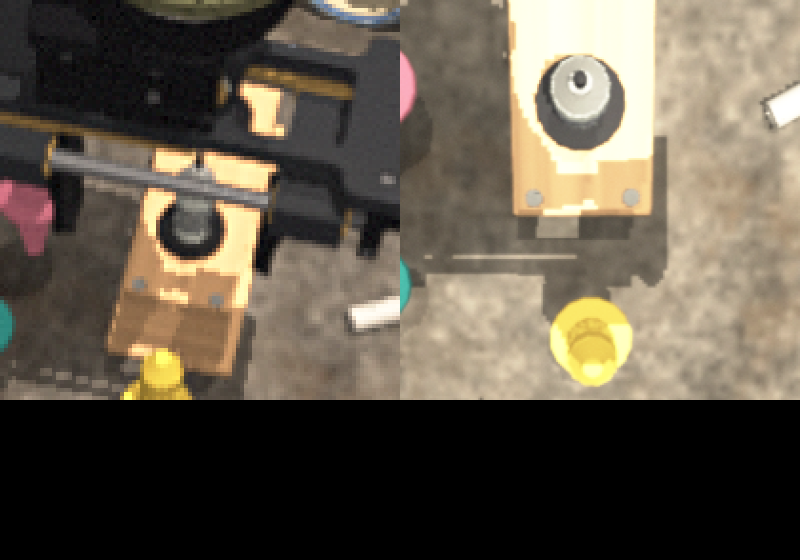

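The marker stands upright, its collar resting on the board (crop 580,105), with the dark point showing at the nose (580,78). The gripper is clear.

```bash
python3 -c "
from bench import r
print(r.close_job())"
```

```text
the job is handed in; nothing more can be done
None
```

The marker's button is pushed in with its point out, the marker is back upright in its hole, the scriber was not touched, and the job was handed in at about 15 s of the 51 s allowed.

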